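# Hold a vial rack in the corner of an autosampler tray

## Task

Push the autosampler's red emergency stop all the way in (it stays in) before you move the rack. Then lift the rack of green-capped amber vials onto the sampler's aluminium tray, red-marked corner towards the tray's stops, slide it into the corner and press it firmly but without ramming it, with about 10 N on each, against the side stops and the end stop at once, flat and square. Finish while still holding it pressed there, so that I can tighten the clamps; keep the rack level and leave everything else where it stands.

Things in the scene. Friction and masses are not known exactly. Their poses are not given: they have to be found in the camera images.
- sampler: Fixed open-bed autosampler. Origin under the centre of its bed, on the bench; x to its back, y to its left. White bed 400 (x) by 460 (y) mm, top at z 30 mm. On it: aluminium tray plate, x -150 to 15, y -212 to 12 mm, top at z 38 mm, with stops and two clamps; a grey rail 142 mm high along the back (x over 130 mm); emergency stop front left; wash station 58 mm high at (0, 170) mm.
- nest_corner (a point): The seating corner: point of the tray's top where the planes of the side stops and of the end stop meet, at (-20, -20, 38) mm in the sampler's frame; axes as the sampler's. The seated rack lies on its -x, -y side.
- side_clamp (a point): Tip of the retracted screw clamp on the tray that points along the sampler's +x to the side stops: block 22 mm wide, 20 mm high over the tray, reaching 48 mm back from here. It leaves 32 mm free beside the seated rack.
- end_clamp (a point): Tip of the retracted screw clamp on the tray that points along the sampler's +y to the end stop: block 22 mm wide, 20 mm high over the tray, reaching 48 mm back from here. It leaves 27 mm free at the end of the seated rack.
- side_stop: The side stops: two fixed dark steel blocks on the tray, each 14 (x) by 28 (y) by 14 mm high, flat faces looking to the sampler's -x in the plane x = 0 of nest_corner, at y -38 to -10 and y -110 to -82 mm from it; the 44 mm between them is free for a finger. Origin at the sampler's origin.
- end_stop: The end stop: one fixed dark steel block on the tray, 30 (x) by 14 (y) by 14 mm high, its flat face looking to the sampler's -y in the plane y = 0 of nest_corner, spanning x -40 to -10 mm from it. Origin at the sampler's origin.
- estop (a joint): Emergency stop push: 0 m out, 0.007 m fully in. It moves straight down against about 6 N of friction and stays where it is pushed (push-pull type, no spring return). It counts as in beyond 0.005 m.
- estop_top (a point): Centre of the top of the red mushroom head, 40 mm across, on a yellow box 66 by 66 mm, at (-155, 135) mm in the sampler's frame; 93 mm above the bench when out.
- rack: The rack to load: a loose blue block with 24 amber vials with green caps fixed in it. 50 mm in its x, 120 mm in its y, block 36 mm high, caps up to 48 mm (caps lie at least 4 mm inside the block's outline). Origin at the centre of its underside; 0.18 to 0.33 kg. A red square on top marks its +x, +y corner; seated, its x and y run along the sampler's.
- rack_corner (a point): The rack's red-marked corner, at its underside: (25, 60, 0) mm in the rack's frame.
- spare_rack: Another rack of the same block, with clear vials and white caps: leave it. Origin at the centre of its underside.
- carriage (a joint): The sampler's needle carriage on its rail (m, + to the sampler's left); leave it. Its arm reaches forward to sampler x = -21 mm at sampler y = 170 mm + this value; 60 mm wide, up to 240 mm above the bench. 8 N of friction holds it.
- carriage_head (a point): Point on the carriage arm above the needle, on the grey head, 190 mm above the bench.
- rinse_bottle: Small blue-capped bottle, 44 mm across, 95 mm high, standing on the bed behind the tray; leave it. Origin under its centre.
- standards: Aluminium block 50 by 70 by 30 mm with six red-capped vials (41 mm high over all) on the bed left of the tray; leave it. Origin under its centre.
- vial_box: Cardboard box 85 by 110 by 45 mm on the bench; leave it. Origin under its centre.
- solvent: Blue-capped amber bottle, 72 mm across, 150 mm high, on the bench; leave it. Origin under its centre.
- beaker: Glass beaker, 68 mm across, 85 mm high, on the bench; leave it. Origin under its centre.
- jar: White-capped amber jar, 60 mm across, 70 mm high, on the bench; leave it. Origin under its centre.
- driver: Screwdriver, 170 mm long, lying on the bed behind the tray; leave it. Origin at its underside near its middle.

How it is judged:
By the outcome, as a careful person would: the job done as asked, in the order asked, and still so for the second after the job is handed in, while the arm keeps its last pose, push and grip.
It also fails if it takes over 56 s, if anything falls off the work surface, if the arm or the gripper's body presses on something with over 40 N, if the wrist force passes 120 N, or if a joint passes its speed limit or range.

## Robot

A 6-joint arm with a two-finger parallel gripper is mounted at the origin on the work surface. World frame = base frame: x ahead of the robot, y to its left, z up, the work surface at z = 0. Lengths are in m, angles in rad, forces in N, time in s.
With the tool pointing down it reaches from about 0.35 to 0.85 m from the base axis. Payload 8.1 kg.
Tool frame: the origin (TCP) lies between the finger pads; the fingertips stand 14 mm ahead of it and the grasp point (between the pads) lies 5 mm behind it (robot.tcp_to_tips is the z of the fingertips in the tool frame, in m); z points along the fingers, y is the line along which they close (so a half turn about z gives the same grasp; the last joint's range is limited). The gripper opens to 93 mm and grips with 3 to 60 N. Pads are 15 mm wide; open, the fingers measure 128 mm over their backs; the gripper's body (75 mm by 188 mm) begins 65 mm behind the grasp point.
Start: joints at [1.167, 0.13, 1.488, -0, 1.523, -0.085], TCP at [0.188, 0.57, 0.233] pointing down, gripper open.
Joint ranges: [-2.96, 2.96], [-0.89, 2.26], [0.02, 2.5], [-1.34, 4.48], [0, 2.73], [-2.66, 2.66]. Speed limits (rad/s): [2.39, 2.39, 2.79, 3.14, 3.14, 3.14].

## Interface

Orientations are given as a rotation vector (axis times angle).
In Python, from plant import sensors, read_camera, robot gives the robot as it stands.
- The arm moves only by the tool inch_along, called after "Request:" as name(argument=value, ...) on one line, values as JSON. Schema: {"type":"object","properties":{"segments":{"type":"array","items":{"type":"array","items":{"type":"array","items":{"type":"number"},"minItems":5,"maxItems":5},"minItems":1,"maxItems":20},"minItems":1,"maxItems":1},"clamp_n":{"type":"number"},"only":{"type":"string"},"quiet":{"type":"boolean"},"lines":{"type":"string"}},"required":["segments"],"additionalProperties":false}. segments is a list that holds a single list of rows (three levels of brackets), with 1 to 20 rows, each of 5 numbers: the finger opening in m, then dx, dy, dz in shares of 0.75 m (1.0 is 0.75 m), then a turn about the tool's z in fractions of the full range, 1 being 2 pi rad; each row shifts and turns the commanded pose from where the row before left it, along the tool's axes as they then stand; what a row does not reach is not made up. A row lasts 1/10 s, in which the tool goes at most 0.05 m and 0.15 rad, less where a joint would pass 70% of its speed; a pose out of reach is approached as far as the arm can. The fingers move at their own pace and stop on an object; clamp_n is the grip in N (left out, the last holds). Time passes only in rows, so rows that do not move let the fingers close. The tool returns the time, the measured TCP pose, the force, the opening and the grip force at its end. only (a regular expression) keeps the lines of the reply that match it, lines (a string "A,B") keeps lines A to B, and quiet returns only ok. No shift or turn number may pass 1 either way. Input that does not fit is refused with a message, and nothing moves.
- sensors.read_state(): the state, without advancing time (a new reading comes with each control period).
- read_camera(name): name is "scene" or "top" or "wrist"; returns a dict with "image" (480x640x3 uint8, red, green, blue), "depth" (480x640 float32, m along the optical axis (not along the pixel's ray), 0 where there is no reading), "fx", "fy", "cx", "cy" (pixels), "dist" ([k1, k2, p1, p2, k3] as OpenCV has them; the pictures are not rectified), "R" (3x3) and "t" (3): a world point X has camera coordinates R X + t. Camera axes: x right, y down, z forward; pixel columns grow to the right and rows downward; lengths in m; the calibration is good to about 2 mm. A picture is of the moment at which its call begins.
- robot.close_job(): hands the job in; it is judged then, once.
The state is a dict: "t": time; "q": joint angles; "dq": joint speeds; "joint_torque": joint torques, N m; "tool_pos": TCP position; "orientation": TCP orientation; "force": force on the tool from outside, world axes, zero at the start; "wrist_torque": the same for the moment, N m; "opening": finger opening in m; "gripper_force": force on a finger pad.
Only numpy, scipy, OpenCV 4.12 (cv2) and the standard library are available. Lean on these libraries where they do the work, as an engineer would, in place of code of your own. Each camera call takes 0.05 s, during which the arm holds its last target. There are 200 camera calls.

## Working session

There is one attempt and no reset: what is moved stays moved. The work goes in short steps, Python scripts to look and compute and a tool call to move; the robot and the scene stay as the last step left them, time stands still between calls to the robot, and variables do not carry over. Pictures are saved under pics/ and viewed, at most 10 in all, crops included, and the job is handed in when it is done.

```bash
ls; mkdir -p pics; python3 - <<'E'
from plant import sensors, read_camera, robot
import cv2
s=sensors.read_state();print({k:s[k] for k in('t','tool_pos','orientation','force','opening')},robot.tcp_to_tips)
for n in('top','scene'):
    c=read_camera(n);cv2.imwrite(f'pics/{n}0.png',c['image'][:,:,::-1]);print(n,c['fx'],c['dist'],c['R'],c['t'])
E
```

```text
pics
{'t': 0.0, 'tool_pos': array([0.18783165, 0.56927938, 0.23158929]), 'orientation': array([-4.98620405e-01, -3.10133776e+00,  2.77025411e-03]), 'force': array([ 0.89724594, -0.99699651,  0.48263619]), 'opening': 0.09276891293260192} 0.014
top 468.84700116418924 [-0.03638859  0.          0.          0.          0.        ] [[-2.07459166e-02 -9.99783684e-01 -1.48085129e-03]
 [-9.98791314e-01  2.07912929e-02 -4.45379884e-02]
 [ 4.45591429e-02  5.55080016e-04 -9.99006594e-01]] [0.04129438 0.49380965 1.24256274]
scene 449.7043804551891 [0.00543202 0.         0.         0.         0.        ] [[-0.56621448  0.82404066 -0.01892489]
 [ 0.62246357  0.41243084 -0.66516157]
 [-0.54031497 -0.38840416 -0.7464596 ]] [ 0.24540867 -0.23983131  1.41005336]
```

View pics/top0.png

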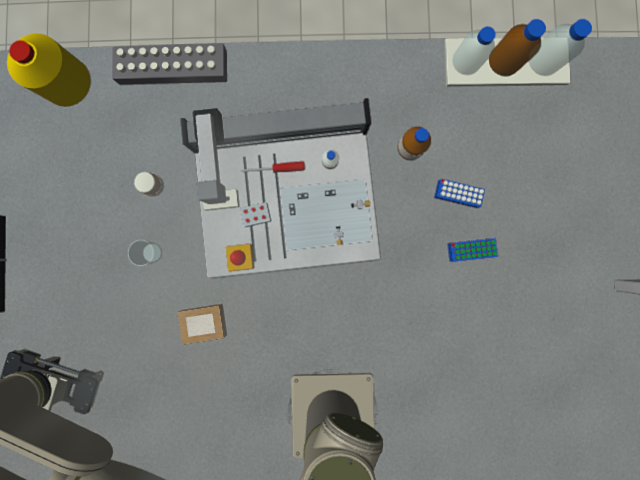

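View pics/scene0.png

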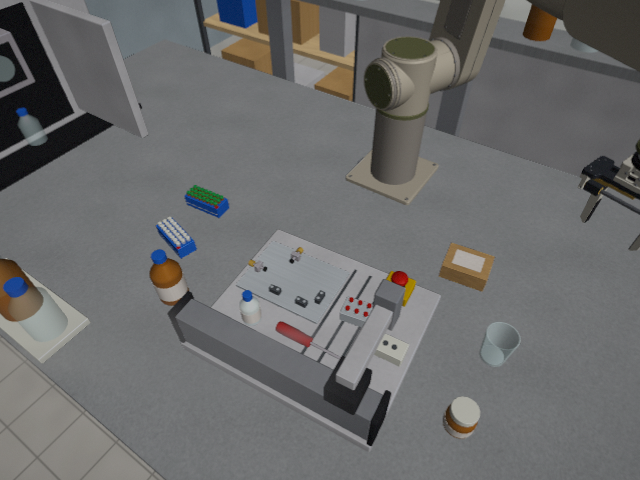

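The top view shows the e-stop at (237,257), the green rack at (473,249) with its red mark at about (453,244), and the tray stops at (303,196), (330,192) and (293,210). The rack's red corner already points the right way, and the yaw is small. Next I measure.

```bash
cat >h.py <<'E'
import numpy as np, cv2
from scipy.spatial.transform import Rotation as Ro
from plant import sensors, read_camera, robot
def K(c): return np.array([[c['fx'],0,c['cx']],[0,c['fy'],c['cy']],[0,0,1.]])
def up(c,uv,z):
    n=cv2.undistortPoints(np.float64(uv).reshape(-1,1,2),K(c),np.array(c['dist'])).reshape(-1,2)
    R=np.array(c['R']);t=np.array(c['t']);d=np.c_[n,np.ones(len(n))]@R;o=-R.T@t
    return o+d*((z-o[2])/d[:,2])[:,None]
def proj(c,X):
    return cv2.projectPoints(np.float64(X).reshape(-1,1,3),cv2.Rodrigues(np.array(c['R']))[0],np.array(c['t']),K(c),np.array(c['dist']))[0].reshape(-1,2)
def cloud(c):
    v,u=np.mgrid[:480,:640];n=cv2.undistortPoints(np.float64(np.c_[u.ravel(),v.ravel()]).reshape(-1,1,2),K(c),np.array(c['dist'])).reshape(-1,2)
    d=c['depth'].ravel()[:,None];P=(np.c_[n,np.ones(len(n))]*d-np.array(c['t']))@np.array(c['R']);return P.reshape(480,640,3)
def hsv(c): return cv2.cvtColor(c['image'],cv2.COLOR_RGB2HSV)
def tool(s=None):
    s=s or sensors.read_state();return np.array(s['tool_pos']),Ro.from_rotvec(s['orientation'])
def go(p,yaw_y=None):
    """delta in tool axes to world p; turn for tool y along world heading yaw_y (mod pi)"""
    tp,r=tool();d=r.inv().apply(np.array(p)-tp);out=[d.round(4)]
    if yaw_y is not None:
        y=r.apply([0,1,0]);a=np.arctan2(y[1],y[0]);out.append(round(float(-((yaw_y-a+np.pi/2)%np.pi-np.pi/2)),4)) # tool z down: turn sign flips
    return out
E
python3 - <<'E'
from h import *
c=read_camera('top');H=hsv(c);P=cloud(c)
h,s,v=[H[...,i].astype(int) for i in range(3)]
red=((h<8)|(h>172))&(s>150)&(v>80)
def blob(m,box):
    u0,v0,u1,v1=box;mm=np.zeros_like(m);mm[v0:v1,u0:u1]=m[v0:v1,u0:u1];return mm
e=blob(red,(220,240,255,275));vv,uu=np.nonzero(e);Pe=P[e]
print('estop',up(c,[[uu.mean(),vv.mean()]],.09),np.median(Pe,0),Pe[:,2].max(),len(Pe))
b=blob(((h>100)&(h<130)&(s>120))|((h>45)&(h<90)&(s>100))|red,(440,230,510,270))
vv,uu=np.nonzero(b);print('rack z',np.percentile(P[b][:,2],[5,50,95]))
X=up(c,np.c_[uu,vv],.036)[:,:2].astype(np.float32);print(cv2.minAreaRect(X),X.mean(0))
r=blob(red,(440,230,510,270));vv,uu=np.nonzero(r);print('redmark',up(c,[[uu.mean(),vv.mean()]],.036),len(uu))
# bed plane outline
bed=blob(abs(P[...,2]-.031)<.012,(190,100,390,285));X=P[bed][:,:2].astype(np.float32)
cs,_=cv2.findContours(bed.astype(np.uint8),0,1);k=max(cs,key=cv2.contourArea);Xk=up(c,k.reshape(-1,2),.03)[:,:2].astype(np.float32);print('bed',cv2.minAreaRect(Xk),cv2.contourArea(k))
bb=blob((P[...,2]>.1),(310,140,350,180));print('bottle',P[bb].mean(0),P[bb].max(0))
car=blob(P[...,2]>.15,(185,100,240,215));print('carriage',P[car].min(0),P[car].max(0))
im=cv2.resize(c['image'][100:285,185:395],None,fx=3.8,fy=3.2,interpolation=2);cv2.imwrite('pics/crop.png',im[:,:,::-1][:600,:800])
E
```

```text
estop [[0.42527757 0.23816743 0.09      ]] [0.42503254 0.23763788 0.09148869] 1.2633828092351116 104
rack z [0.02832561 0.03894282 0.05043125]
((0.43069151043891907, -0.3751099407672882), (0.04922258481383324, 0.127504363656044), 5.058743953704834) [ 0.43066406 -0.3742014 ]
redmark [[ 0.44628442 -0.32372228  0.036     ]] 7
bed ((0.5602388381958008, 0.10844005644321442), (0.3442317843437195, 0.46154460310935974), 5.109435081481934) 20463.0
bottle [ 0.65717632 -0.00351935  0.18282113] [0.68318919 0.03032879 1.26338281]
carriage [0.43870195 0.03032879 0.15013416] [0.7761828  0.31932819 1.26338281]
```

```bash
python3 - <<'E'
from h import *
print(go([.4253,.238,.16],np.radians(5.1)),tool()[1].as_matrix().round(3).tolist())
c=read_camera('wrist');print(np.array(c['R'])@tool()[1].as_matrix(), tool()[1].inv().apply(-np.array(c['R']).T@c['t']-tool()[0]))
E
```

```text
[array([-0.3294, -0.2402,  0.0721]), 1.163] [[-0.95, 0.313, -0.001], [0.313, 0.95, -0.001], [0.0, -0.001, -1.0]]
[[ 5.56335064e-04  9.99999814e-01  2.49123672e-04]
 [-9.54827130e-01  6.05233817e-04 -2.97161211e-01]
 [-2.97161306e-01 -7.25488396e-05  9.54827290e-01]] [ 0.08331121  0.00017704 -0.15186193]
```

View pics/crop.png

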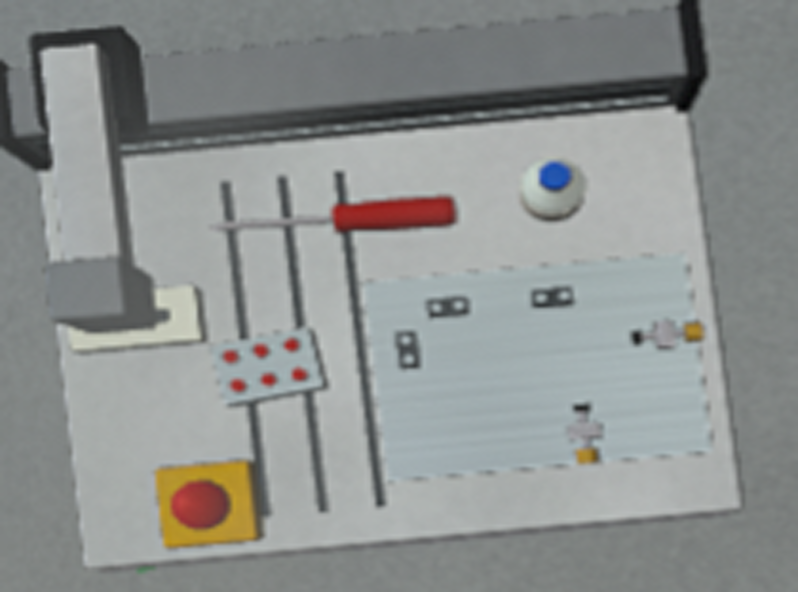

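The crop shows the stops, the clamps and the e-stop, with the area around the tray free. I move over the e-stop with the fingers closing.

Units first: shifts go in shares of 0.75 m and turns go in shares of 2 pi rad. So -0.0366 m / 0.75 = -0.0488, -0.0267 m / 0.75 = -0.0356.

Request:
inch_along(segments=[[[0,-0.0488,-0.0356,0,0],[0,-0.0488,-0.0356,0,0],[0,-0.0488,-0.0356,0,0],[0,-0.0488,-0.0356,0,0],[0,-0.0488,-0.0356,0,0],[0,-0.0488,-0.0356,0,0],[0,-0.0488,-0.0356,0,0],[0,-0.0488,-0.0356,0,0],[0,-0.0488,-0.0356,0,0],[0,0,0,0,0],[0,0,0,0,0]]], clamp_n=20)

```text
t: 1.3
tool_pos: [0.4258, 0.2376, 0.2325]
orientation: [-0.503, -3.101, -0.0]
force: [-0.6, 0.1, -0.1]
opening: 0.01
gripper_force: 0.0
```

```bash
python3 - <<'E'
from h import *
c=read_camera('wrist');cv2.imwrite('pics/w1.png',c['image'][:,:,::-1])
print(go([.4253,.238,.12]),tool())
h,s,v=cv2.split(hsv(c));P=cloud(c)
red=((h<8)|(h>172))&(s>150)&(v>60)&(P[...,2]>.07)&(P[...,2]<.1)&(np.hypot(P[...,0]-.425,P[...,1]-.238)<.04)
vv,uu=np.nonzero(red);print(len(uu),np.median(P[red],0),P[red].min(0),P[red].max(0))
E
```

```text
[array([-0.0002, -0.0005,  0.1125])] (array([0.42528565, 0.23847266, 0.23248757]), Rotation.from_matrix(array([[-9.49293994e-01,  3.14389191e-01, -5.90431982e-04],
                            [ 3.14389048e-01,  9.49294170e-01,  3.23561170e-04],
                            [ 6.62217773e-04,  1.21529327e-04, -9.99999773e-01]])))
1971 [0.42144026 0.23476231 0.09097297] [0.40472387 0.21570727 0.07913042] [0.44208699 0.25307007 0.09514565]
```

Scaled: 0.04 m / 0.75 = 0.0533, 0.003 m / 0.75 = 0.004.

Request:
inch_along(segments=[[[0,0,0.002,0.0533,0],[0,0,0.002,0.0533,0],[0,0,0,0.04,0],[0,0,0,0.0133,0],[0,0,0,0.0053,0],[0,0,0,0.004,0],[0,0,0,0.004,0],[0,0,0,0.0027,0]]])

```text
t: 2.15
tool_pos: [0.4274, 0.2422, 0.1028]
orientation: [0.498, 3.1, 0.003]
force: [-3.5, 0.4, 5.1]
opening: 0.0002
gripper_force: 2.8
```

Scaled: 0.001 m / 0.75 = 0.0013.

Request:
inch_along(segments=[[[0,0,0,0.0013,0],[0,0,0,0.0013,0],[0,0,0,0.0013,0]]])

```text
t: 2.45
tool_pos: [0.4275, 0.2422, 0.0999]
orientation: [0.498, 3.1, 0.004]
force: [-3.8, 1.0, 5.4]
opening: 0.0007
gripper_force: 2.8
```

Request:
inch_along(segments=[[[0,0,0,0.0013,0],[0,0,0,0.0013,0]]])

```text
t: 2.65
tool_pos: [0.4277, 0.2424, 0.0993]
orientation: [0.498, 3.099, 0.004]
force: [-11.1, -1.9, 24.6]
opening: 0.0004
gripper_force: 11.8
```

Scaled: -0.04 m / 0.75 = -0.0533, -0.03 m / 0.75 = -0.04.

Request:
inch_along(segments=[[[0,0,0,-0.04,0],[0,0,0,-0.0533,0],[0,0,0,-0.0533,0],[0,0,0,-0.0533,0]]])

```text
t: 3.05
tool_pos: [0.4269, 0.2414, 0.249]
orientation: [0.498, 3.099, 0.002]
force: [0.8, 0.3, -0.5]
opening: 0.0005
gripper_force: 0.0
```

```bash
python3 - <<'E'
from h import *
print(go([.54,.05,.25],np.radians(5.1)))
c=read_camera('wrist');h,s,v=cv2.split(hsv(c));P=cloud(c)
red=((h<8)|(h>172))&(s>150)&(v>60)&(P[...,2]>.06)&(P[...,2]<.1)&(np.hypot(P[...,0]-.425,P[...,1]-.238)<.04)
print(np.median(P[red],0),P[red].min(0),P[red].max(0))
E
```

```text
[array([-0.1674, -0.1463, -0.0009]), 1.1629]
[0.42162611 0.23470079 0.08393378] [0.40477917 0.2157114  0.07366912] [0.44191565 0.25291844 0.08794112]
```

The head dropped from 91.0 to 83.9 mm, so the e-stop is fully in. I move over the tray, aligned with it.

Scaled: -0.0335 m / 0.75 = -0.0447, -0.0293 m / 0.75 = -0.0391, 0.1454 rad / 6.2832 = 0.0231.

Request:
inch_along(segments=[[[0.09,-0.0447,-0.0391,0,0],[0.09,-0.0447,-0.0391,0,0],[0.09,-0.0447,-0.0391,0,0],[0.09,-0.0447,-0.0391,0,0],[0.09,-0.0447,-0.0391,0,0],[0.09,0,0,0,0.0231],[0.09,0,0,0,0.0231],[0.09,0,0,0,0.0231],[0.09,0,0,0,0.0231],[0.09,0,0,0,0.0231],[0.09,0,0,0,0.0231],[0.09,0,0,0,0.0231],[0.09,0,0,0,0.0231],[0.09,0,0,0,0]]])

```text
t: 4.5
tool_pos: [0.5403, 0.0496, 0.247]
orientation: [2.122, 2.314, 0.003]
force: [-0.1, -1.1, 0.1]
opening: 0.09
gripper_force: 0.0
```

```bash
python3 - <<'E'
from h import *
c=read_camera('wrist');cv2.imwrite('pics/w2.png',c['image'][:,:,::-1]);print(go([.54,.05,.25],np.radians(5.1)))
th=np.radians(5.1);R=np.array([[np.cos(th),-np.sin(th),0],[np.sin(th),np.cos(th),0],[0,0,1]])
o=np.array([.5915,.1172,0])
m=np.array([[-.02,-.058,.052],[-.02,-.030,.052],[-.02,-.13,.052],[-.02,-.102,.052],[-.06,-.02,.052],[-.03,-.02,.052],[-.15,-.212,.038],[-.15,.012,.038],[.015,.012,.038],[.015,-.212,.038]])
print(proj(c,m@R.T+o).round(1).tolist())
E
```

```text
[array([ 0.0004, -0.0001, -0.0032]), 0.0029]
[[369.5, 204.7], [370.4, 172.3], [367.3, 281.6], [368.1, 252.8], [322.9, 160.4], [358.8, 160.4], [235.6, 350.4], [217.7, 121.8], [410.7, 121.1], [397.9, 350.1]]
```

View pics/w2.png

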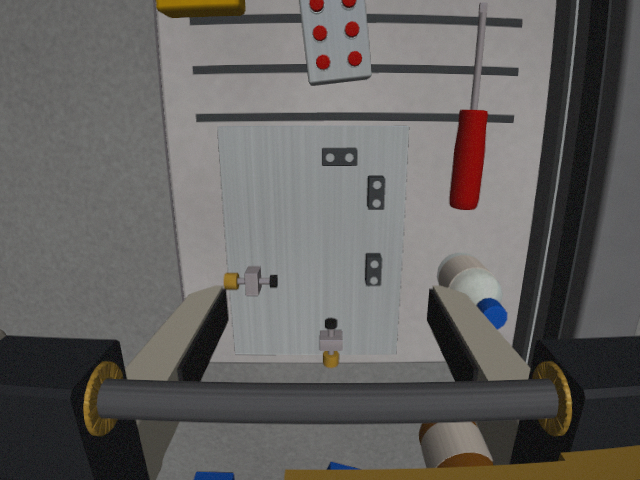

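The wrist view shows the tray with corners at about (219,126), (408,126), (397,355) and (235,354), the end stop at (339,157), and the side stops at (376,192) and (373,269). The side clamp tip is at (274,281) and the end clamp tip at (331,323). I fit the sampler pose to these and go on to look at the rack.

```bash
python3 - <<'E'
from h import *
from scipy.optimize import least_squares
c=read_camera('wrist');h,s,v=cv2.split(hsv(c));g=cv2.cvtColor(c['image'],cv2.COLOR_RGB2GRAY)
roi=np.zeros_like(g);roi[135:300,300:395]=1
n,l,st,ce=cv2.connectedComponentsWithStats(cv2.morphologyEx(((g<110)*roi).astype(np.uint8),cv2.MORPH_CLOSE,np.ones((5,5))))
b=[(ce[i],st[i].tolist()) for i in range(1,n) if st[i][4]>150];print(b)
# model silhouette: centroid of box hull projected
boxes=[(-60,-30,-20,-6),(-20,-6,-58,-30),(-20,-6,-130,-102)]
ce=sorted([x[0] for x in b],key=lambda a:a[1])
tr=np.float64([[219,126],[408,126],[397,355],[235,354]]);cs=cv2.cornerSubPix(g,tr.astype(np.float32).reshape(-1,1,2),(5,5),(-1,-1),(3,50,.01)).reshape(-1,2);print(cs)
tm=np.array([[-.15,.012,.038],[.015,.012,.038],[.015,-.212,.038],[-.15,-.212,.038]])
def W(p,m): a,b_=np.cos(p[2]),np.sin(p[2]);return m@np.array([[a,-b_,0],[b_,a,0],[0,0,1]]).T+[p[0],p[1],0]
def f(p):
    r=[]
    for (x0,x1,y0,y1),q in zip(boxes,ce):
        m=np.array([[x,y,z] for x in(x0,x1) for y in(y0,y1) for z in(38,52)])/1000.
        hu=cv2.convexHull(proj(c,W(p,m)).astype(np.float32));M=cv2.moments(hu);r+=[M['m10']/M['m00']-q[0],M['m01']/M['m00']-q[1]]
    return np.r_[r,.5*(proj(c,W(p,tm))-cs).ravel()]
r=least_squares(f,[.5915,.1172,.089],x_scale=[.01,.01,.01],diff_step=1e-4,loss='soft_l1');print(r.x,f(r.x).round(1))
p=r.x;print('nest',W(p,np.array([[-.02,-.02,.038]])),'seat centre',W(p,np.array([[-.045,-.08,.038]])), 'clamps',up(c,[[274,281],[331,323]],.05),W(p,np.array([[-.102,-.08,.048],[-.045,-.167,.048]])))
P=cloud(c);print('bottle',P[300:325,480:505].reshape(-1,3).mean(0))
# rough next
print(go([.425,-.33,.247],np.radians(5.06)))
E
```

```text
[(array([339.56989247, 156.40501792]), [322, 148, 36, 18, 558]), (array([375.65830116, 192.3957529 ]), [367, 176, 19, 34, 518]), (array([372.73622047, 269.10826772]), [364, 253, 18, 34, 508])]
[[219.      126.     ]
 [408.11523 121.1805 ]
 [394.48987 352.99683]
 [234.37102 350.28876]]
[0.5903823  0.11311184 0.08788551] [ 0.  -0.4  0.1 -0.4 -0.1 -0.2 -1.  -0.1  0.7  2.6  0.4  0.5 -0.4  1.5]
nest [[0.57221494 0.09143358 0.038     ]] seat centre [[0.55257777 0.02947083 0.038     ]] clamps [[ 0.4980767  -0.02183311  0.05      ]
 [ 0.55442534 -0.06028019  0.05      ]] [[ 0.49579776  0.02446781  0.048     ]
 [ 0.56021397 -0.05719339  0.048     ]]
bottle [0.66212611 0.00905813 0.14144533]
[array([-0.3672, -0.1499, -0.0006]), 0.0049]
```

Scaled: -0.046 m / 0.75 = -0.0613, -0.0187 m / 0.75 = -0.0249.

```bash
python3 - <<'E'
from h import *
c=read_camera('wrist');h,s,v=cv2.split(hsv(c));P=cloud(c)
m=(h>100)&(h<130)&(s>130);m[:,:470]=0;m[:290]=0;m[340:]=0
vv,uu=np.nonzero(m);X=P[m];print(len(uu),np.percentile(X,[5,50,95],axis=0),'cap ctr z.125',up(c,[[uu.mean(),vv.mean()]],.12))
m=np.linalg.norm(P-[.66,.01,.08],axis=2)<.06;X=P[m];print(len(X),X.min(0),X.max(0))
E
```

```text
512 [[ 6.64136415e-01 -9.83044497e-03  1.12972738e-01]
 [ 6.71955473e-01  1.05818385e-04  1.24580124e-01]
 [ 6.80289151e-01  4.76592942e-03  1.25917921e-01]] cap ctr z.125 [[ 0.67345246 -0.00218253  0.12      ]]
5076 [ 0.62584594 -0.02263304  0.02728679] [0.69470871 0.06482621 0.12697839]
```

Request:
inch_along(segments=[[[0.09,-0.0613,-0.0249,0,0],[0.09,-0.0613,-0.0249,0,0],[0.09,-0.0613,-0.0249,0,0],[0.09,-0.0613,-0.0249,0,0],[0.09,-0.0613,-0.0249,0,0],[0.09,-0.0613,-0.0249,0,0],[0.09,-0.0613,-0.0249,0,0],[0.09,-0.0613,-0.0249,0,0],[0.09,0,0,0,0]]])

```text
t: 5.55
tool_pos: [0.4208, -0.3354, 0.2457]
orientation: [2.123, 2.314, -0.003]
force: [0.2, 0.7, -0.6]
opening: 0.0897
gripper_force: 0.0
```

```bash
python3 - <<'E'
from h import *
c=read_camera('wrist');cv2.imwrite('pics/w3.png',c['image'][:,:,::-1])
th=np.radians(5.06);R=np.array([[np.cos(th),-np.sin(th)],[np.sin(th),np.cos(th)]])
m=np.array([[25,60],[25,-60],[-25,-60],[-25,60]])/1000.@R.T+[.4307,-.3751]
print(proj(c,np.c_[m,[.036]*4]).round(1).tolist())
E
```

```text
[[362.7, 184.3], [359.7, 306.5], [308.4, 306.6], [306.3, 184.3]]
```

View pics/w3.png

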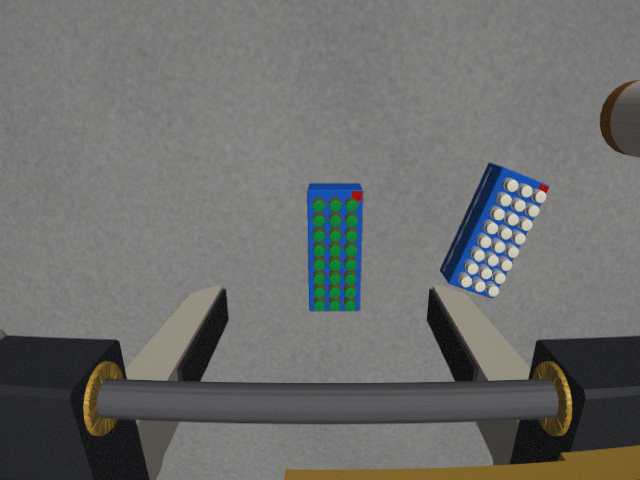

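The wrist view shows the rack's top face from (308,190) to (361,311), with the red mark at (357,196). The spare rack's nearest corner is at (441,270), clear of the fingers. I fit the rack's silhouette.

```bash
cat >rackfit.py <<'E'
from h import *
from scipy.optimize import minimize
def W(p,m): a,b_=np.cos(p[2]),np.sin(p[2]);return m@np.array([[a,-b_,0],[b_,a,0],[0,0,1]]).T+[p[0],p[1],p[3] if len(p)>3 else 0]
BX=np.array([[x*25,y*60,z] for x in(-1,1) for y in(-1,1) for z in(0,36)]+[[x*21,y*56,48] for x in(-1,1) for y in(-1,1)])/1000.
def fit(c,p0,z0=0,box=(250,150,420,340)):
    h,s,v=cv2.split(hsv(c));m=((((h>100)&(h<130))|((h>40)&(h<95))|(h<8)|(h>172))&(s>110)).astype(np.uint8)
    u0,v0,u1,v1=box;mm=np.zeros_like(m);mm[v0:v1,u0:u1]=m[v0:v1,u0:u1]
    mm=cv2.morphologyEx(mm,cv2.MORPH_CLOSE,np.ones((5,5)));n,l,st,_=cv2.connectedComponentsWithStats(mm);mm=(l==1+st[1:,4].argmax()).astype(np.uint8)*255
    def cost(q):
        hu=cv2.convexHull(proj(c,W([q[0]/1e3,q[1]/1e3,q[2]/100,z0],BX)).astype(np.float32)).reshape(-1,2)
        im=np.zeros((480,640),np.uint8);cv2.fillConvexPoly(im,np.round(hu*16).astype(np.int32),255,cv2.LINE_AA,4)
        return np.abs(im.astype(float)-mm).sum()/255
    q=np.array([p0[0]*1e3,p0[1]*1e3,p0[2]*100])
    S=np.vstack([q,q+[8,0,0],q+[0,8,0],q+[0,0,4]])
    r=minimize(cost,q,method='Nelder-Mead',options=dict(initial_simplex=S))
    return np.array([r.x[0]/1e3,r.x[1]/1e3,r.x[2]/100]),r.fun,int((mm>0).sum())
E
python3 - <<'E'
from rackfit import *
c=read_camera('wrist');p,f,n=fit(c,[.4307,-.378,.088]);print(p,f,n)
print(go([p[0],p[1],.12],p[2]),go([p[0],p[1],.023],p[2]))
E
```

```text
[ 0.43134513 -0.38039316  0.08456315] 444.72549019607845 6765
[array([-0.0498,  0.0043,  0.1256]), 0.0038] [array([-0.0499,  0.0043,  0.2226]), 0.0038]
```

Scaled: 0.045 m / 0.75 = 0.06, 0.04 m / 0.75 = 0.0533, 0.0038 rad / 6.2832 = 0.0006.

Request:
inch_along(segments=[[[0.09,-0.0333,0.0028,0,0.0006],[0.09,-0.0333,0.0029,0,0],[0.09,0,0,0.06,0],[0.09,0,0,0.06,0],[0.09,0,0,0.0533,0],[0.09,0,0,0.0533,0],[0.09,0,0,0.04,0],[0.09,0,0,0.02,0],[0.09,0,0,0.01,0],[0.09,0,0,0,0]]])

```text
t: 6.65
tool_pos: [0.4324, -0.3791, 0.0233]
orientation: [-2.123, -2.315, -0.0]
force: [1.1, 0.4, 0.5]
opening: 0.0898
gripper_force: 0.0
```

```bash
python3 - <<'E'
from h import *
print(go([.43134,-.38039,.022],.0846),tool()[0]);c=read_camera('scene');cv2.imwrite('pics/s1.png',c['image'][130:290,80:290][:,:,::-1].repeat(3,0).repeat(3,1))
E
```

```text
[array([-0.0012, -0.0011,  0.0013]), 0.0019] [ 0.43237458 -0.37907629  0.02326063]
```

View pics/s1.png

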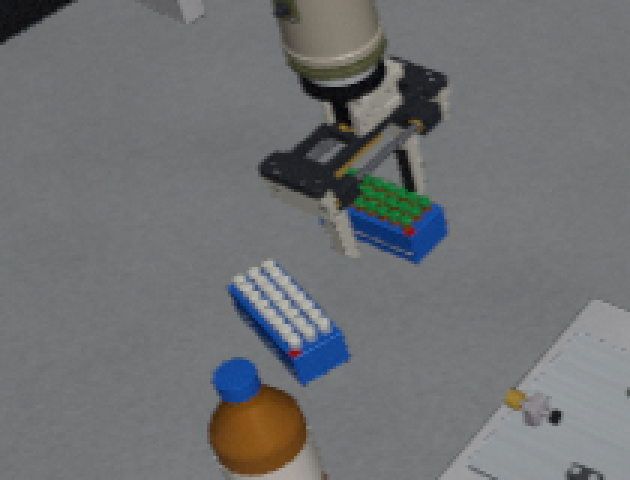

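The fingers straddle the rack, one on each side, and nothing else is touched. I close with 35 N and lift.

Request:
inch_along(segments=[[[0.04,0,0,0,0],[0.04,0,0,0,0],[0.04,0,0,0,0],[0.04,0,0,0,0],[0.04,0,0,0,0],[0.04,0,0,0,0]]], clamp_n=35)

```text
t: 7.3
tool_pos: [0.4318, -0.3798, 0.0233]
orientation: [2.125, 2.314, -0.0]
force: [0.3, 0.7, 1.1]
opening: 0.0496
gripper_force: 35.0
```

Request:
inch_along(segments=[[[0.04,0,0,-0.0133,0],[0.04,0,0,-0.04,0],[0.04,0,0,-0.0533,0],[0.04,0,0,-0.0533,0],[0.04,0,0,0,0]]])

```text
t: 7.8
tool_pos: [0.4347, -0.3826, 0.1509]
orientation: [2.117, 2.306, -0.001]
force: [1.3, -0.5, -1.2]
opening: 0.0501
gripper_force: 35.0
```

```bash
python3 - <<'E'
from h import *
s=sensors.read_state();print(s['force'],s['wrist_torque'],tool(s)[0])
E
```

```text
[ 1.34709482 -0.54489918 -1.22494125] [-0.14238346 -0.00914798  0.01226787] [ 0.43473795 -0.38261293  0.15093797]
```

Request:
inch_along(segments=[[[0.04,0,0,0,0],[0.04,0,0,0,0]]])

```text
t: 8.0
tool_pos: [0.431, -0.3788, 0.1416]
orientation: [-2.123, -2.312, -0.0]
force: [0.0, 0.1, -2.9]
opening: 0.0497
gripper_force: 35.0
```

```bash
python3 - <<'E'
from h import *
s=sensors.read_state();print(s['force'],s['wrist_torque'],tool(s)[0],tool(s)[1].as_matrix().round(4).tolist())
c=read_camera('wrist');cv2.imwrite('pics/w4.png',c['image'][:,:,::-1])
P=cloud(c);h,s_,v=cv2.split(hsv(c));m=(h>40)&(h<95)&(s_>110);m[:100]=0
X=P[m];X=X[(X[:,2]>.12)&(X[:,2]<.25)]
for _ in range(3):
    A=np.c_[X[:,:2]-X[:,:2].mean(0),np.ones(len(X))];k=np.linalg.lstsq(A,X[:,2],rcond=None)[0];e=X[:,2]-A@k;X=X[abs(e)<2*e.std()]
print('cap plane',k,len(X),e.std(),X.min(0),X.max(0))
E
```

```text
[ 0.04118785  0.06047222 -2.92120707] [-0.11302834  0.06610965 -0.00324012] [ 0.43102911 -0.37882576  0.1415704 ] [[-0.0849, 0.9964, -0.0018], [0.9964, 0.0849, 0.002], [0.0021, -0.0017, -1.0]]
cap plane [-0.00125583  0.00346009  0.16598986] 13376 0.0009336215025173401 [ 0.40714459 -0.43450378  0.16395   ] [ 0.45500072 -0.32477361  0.16794679]
```

View pics/w4.png

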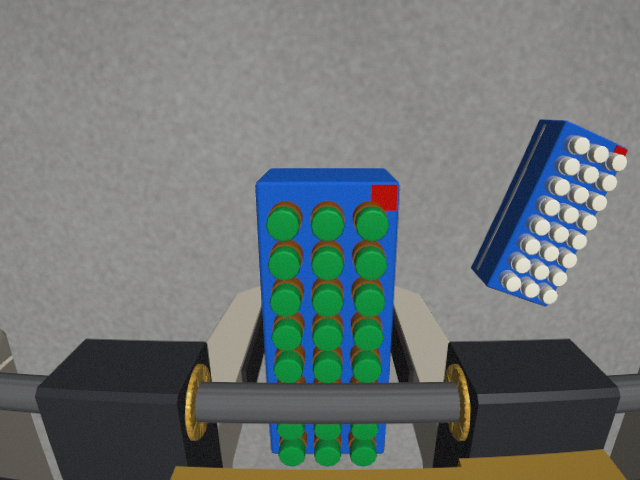

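The rack is level, held centred, and weighs about 2.9 N. I transfer it to a point 8/10 mm short of the seat.

```bash
python3 - <<'E'
from h import *
print(go([.5455,.0195,.1416],.0879))
E
```

```text
[array([3.869e-01, 1.480e-01, 2.000e-04]), -0.0029]
```

Scaled: 0.04 m / 0.75 = 0.0533, 0.035 m / 0.75 = 0.0467, -0.0029 rad / 6.2832 = -0.0005.

Request:
inch_along(segments=[[[0.04,0.02,0.008,0,0],[0.04,0.044,0.0167,0,0],[0.04,0.0533,0.0204,0,0],[0.04,0.0533,0.0204,0,0],[0.04,0.0533,0.0204,0,0],[0.04,0.0533,0.0204,0,0],[0.04,0.0533,0.0204,0,0],[0.04,0.0533,0.0204,0,0],[0.04,0.0533,0.0204,0,0],[0.04,0.0467,0.0179,0,0],[0.04,0.0267,0.0101,0,-0.0005],[0.04,0.0052,0.0019,0,0],[0.04,0,0,0.04,0],[0.04,0,0,0.0333,0],[0.04,0,0,0.0133,0],[0.04,0,0,0,0],[0.04,0,0,0,0]]])

```text
t: 9.75
tool_pos: [0.5466, 0.0181, 0.0787]
orientation: [2.122, 2.316, 0.0]
force: [-0.2, 0.3, -1.7]
opening: 0.0499
gripper_force: 35.0
```

```bash
python3 - <<'E'
from h import *
s=sensors.read_state();print(go([.5455,.0195,.0614],.0879),s['force'],s['wrist_torque'])
from rackfit import W
c=read_camera('wrist');cv2.imwrite('pics/w5.png',c['image'][:,:,::-1])
E
```

```text
[array([ 0.0015, -0.001 ,  0.0173]), -0.0005] [-0.24887557  0.27655629 -1.65855395] [-0.05928303  0.02181021 -0.0426623 ]
```

View pics/w5.png

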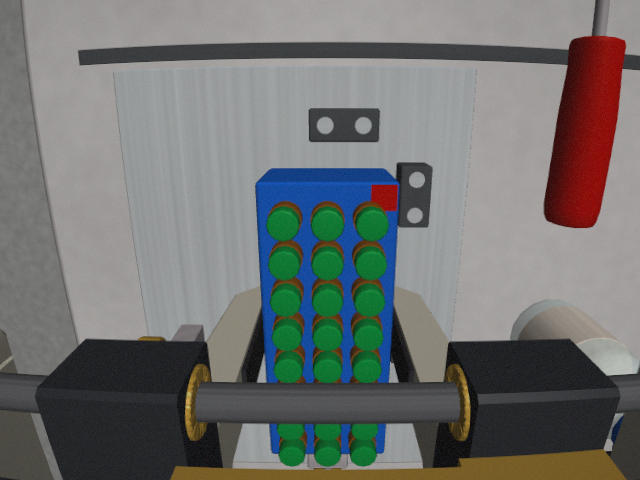

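The picture shows the rack hovering in front of the end stop (345,124), left of the side stop (413,195) and square to them. I lower it to the tray.

Request:
inch_along(segments=[[[0.04,0,-0.0013,0.0107,0],[0.04,0,0,0.0067,0],[0.04,0,0,0.0027,0],[0.04,0,0,0,0]]])

```text
t: 10.2
tool_pos: [0.5451, 0.0183, 0.0627]
orientation: [-2.121, -2.316, 0.001]
force: [0.1, -0.6, -3.3]
opening: 0.0502
gripper_force: 35.0
```

Request:
inch_along(segments=[[[0.04,0,0,0.0013,0],[0.04,0,0,0,0]]])

```text
t: 10.4
tool_pos: [0.5455, 0.0183, 0.0622]
orientation: [2.122, 2.317, 0.0]
force: [-0.2, 0.0, -3.4]
opening: 0.0495
gripper_force: 35.0
```

Request:
inch_along(segments=[[[0.04,0,0,0.0013,0],[0.04,0,0,0,0]]])

```text
t: 10.6
tool_pos: [0.5456, 0.0183, 0.0612]
orientation: [2.122, 2.317, 0.0]
force: [-0.5, 1.3, -2.3]
opening: 0.0498
gripper_force: 35.0
```

Scaled: 0.0005 m / 0.75 = 0.0007.

Request:
inch_along(segments=[[[0.04,0,0,0.0007,0],[0.04,0,0,0,0]]])

```text
t: 10.8
tool_pos: [0.5456, 0.0183, 0.0612]
orientation: [2.122, 2.317, 0.0]
force: [-3.3, 0.2, 4.3]
opening: 0.0498
gripper_force: 35.0
```

Request:
inch_along(segments=[[[0.04,0,0,0.0007,0],[0.04,0,0,0,0]]])

```text
t: 11.0
tool_pos: [0.5457, 0.0183, 0.0613]
orientation: [2.121, 2.317, 0.0]
force: [-5.3, 0.5, 9.6]
opening: 0.0496
gripper_force: 35.0
```

The rack is on the tray, with its underside at z of about 38 mm. I ease off the down force and slide towards the side stops.

Scaled: 0.0015 m / 0.75 = 0.002, 0.001 m / 0.75 = 0.0013.

Request:
inch_along(segments=[[[0.04,0,0,-0.0011,0],[0.04,0,0.002,0,0],[0.04,0,0.002,0,0],[0.04,0,0.0013,0,0],[0.04,0,0,0,0]]])

```text
t: 11.5
tool_pos: [0.5497, 0.0186, 0.0612]
orientation: [2.122, 2.317, 0.0]
force: [-3.0, -0.8, 5.3]
opening: 0.0499
gripper_force: 35.0
```

Request:
inch_along(segments=[[[0.04,0.0027,0.0013,0,0],[0.04,0.0027,0.0013,0,0],[0.04,0.0013,0,0,0]]])

```text
t: 11.8
tool_pos: [0.5518, 0.0237, 0.0613]
orientation: [2.121, 2.316, 0.001]
force: [1.1, -3.5, 3.0]
opening: 0.0499
gripper_force: 35.0
```

Scaled: 0.001 m / 0.75 = 0.0013, 0.0005 m / 0.75 = 0.0007.

Request:
inch_along(segments=[[[0.04,0.0013,0.0007,-0.0003,0],[0.04,0.0013,0.0007,0,0],[0.04,0,0,0,0]]])

```text
t: 12.1
tool_pos: [0.552, 0.026, 0.0612]
orientation: [2.121, 2.317, 0.0]
force: [-0.2, -2.3, 2.5]
opening: 0.05
gripper_force: 35.0
```

Request:
inch_along(segments=[[[0.04,0.0013,0.0007,0,0],[0.04,0.0013,0,0,0],[0.04,0,0,0,0]]])

```text
t: 12.4
tool_pos: [0.5523, 0.028, 0.0612]
orientation: [2.122, 2.317, 0.0]
force: [0.3, -2.4, 4.4]
opening: 0.0498
gripper_force: 35.0
```

Request:
inch_along(segments=[[[0.04,0.0013,0.0007,0,0],[0.04,0,0,0,0]]])

```text
t: 12.6
tool_pos: [0.5526, 0.029, 0.0612]
orientation: [2.122, 2.317, 0.0]
force: [-0.4, -2.7, 4.9]
opening: 0.05
gripper_force: 35.0
```

Scaled: 0.0007 m / 0.75 = 0.0009, 0.0005 m / 0.75 = 0.0007.

Request:
inch_along(segments=[[[0.04,0.0009,0.0007,-0.0003,0],[0.04,0,0,0,0]]])

```text
t: 12.8
tool_pos: [0.5527, 0.0292, 0.0613]
orientation: [2.122, 2.317, -0.002]
force: [-2.1, -5.7, 5.6]
opening: 0.0498
gripper_force: 35.0
```

Request:
inch_along(segments=[[[0.04,0.0008,0.0007,0,0],[0.04,0,0,0,0]]])

```text
t: 13.0
tool_pos: [0.5527, 0.0292, 0.0613]
orientation: [-2.122, -2.317, 0.004]
force: [-4.8, -9.1, 6.5]
opening: 0.0496
gripper_force: 35.0
```

Request:
inch_along(segments=[[[0.04,0.0007,0.0007,0,0],[0.04,0,0,0,0]]])

```text
t: 13.2
tool_pos: [0.5528, 0.0292, 0.0613]
orientation: [-2.122, -2.316, 0.006]
force: [-7.6, -11.6, 11.0]
opening: 0.0496
gripper_force: 35.0
```

Scaled: -0.0005 m / 0.75 = -0.0007, 0.0003 m / 0.75 = 0.0004.

Request:
inch_along(segments=[[[0.04,0,0.0004,-0.0007,0],[0.04,0,0,0,0],[0.04,0,0,0,0]]])

```text
t: 13.5
tool_pos: [0.5528, 0.0292, 0.0613]
orientation: [-2.122, -2.316, 0.006]
force: [-7.4, -10.7, 6.1]
opening: 0.0496
gripper_force: 35.0
```

```bash
python3 - <<'E'
from h import *
a=[]
for _ in range(3):
    c=read_camera('wrist');s=sensors.read_state();a.append(np.r_[s['force'],s['wrist_torque'],s['tool_pos']])
a=np.mean(a,0);t=.0879;Z=Ro.from_euler('z',-t);print('F_s',Z.apply(a[:3]).round(2),'T_s',Z.apply(a[3:6]).round(3),a[6:])
M=tool(s)[1].as_matrix();print(M.round(4).tolist(),'toolyaw',np.arctan2(M[1,1],M[0,1]))
cv2.imwrite('pics/w6.png',c['image'][:,:,::-1])
P=cloud(c);h,s_,v=cv2.split(hsv(c));m=(h>40)&(h<95)&(s_>110);m[:100]=0
X=P[m];X=X[(X[:,2]>.05)&(X[:,2]<.15)]
for _ in range(3):
    A=np.c_[X[:,:2]-X[:,:2].mean(0),np.ones(len(X))];k=np.linalg.lstsq(A,X[:,2],rcond=None)[0];e=X[:,2]-A@k;X=X[abs(e)<2*e.std()]
print('cap plane',k)
E
```

```text
F_s [ -7.32 -10.89   6.96] T_s [-1.717  1.292 -0.014] [0.55273963 0.02926161 0.06129775]
[[-0.0873, 0.9962, -0.0033], [0.9962, 0.0873, -0.0025], [-0.0022, -0.0035, -1.0]] toolyaw 0.08743581122995961
cap plane [-0.00222694  0.00101501  0.08570566]
```

View pics/w6.png

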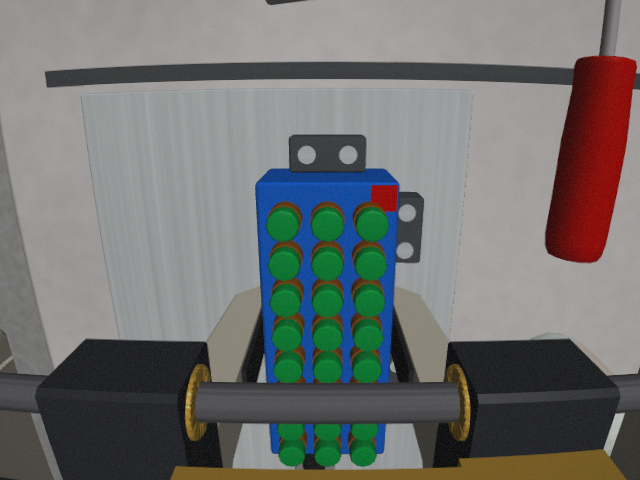

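The picture shows the rack against the end stop (327,153) and the side stop (410,228). The yaw moment is near zero, so both side stops share the load. I trim to about 10 N each with less down force.

Scaled: 0.0005 m / 0.75 = 0.0007, -0.0004 m / 0.75 = -0.0005.

Request:
inch_along(segments=[[[0.04,0,0.0007,-0.0005,0],[0.04,0,0,0,0],[0.04,0,0,0,0]]])

```text
t: 13.95
tool_pos: [0.5528, 0.0293, 0.0613]
orientation: [-2.121, -2.315, 0.008]
force: [-8.8, -11.9, 6.5]
opening: 0.0498
gripper_force: 35.0
```

```bash
cat >rd.py <<'E'
from h import *
a=[]
for _ in range(3):
    read_camera('wrist');s=sensors.read_state();a.append(np.r_[s['force'],s['wrist_torque'],s['tool_pos']])
a=np.mean(a,0);Z=Ro.from_euler('z',-.0879);M=tool(s)[1].as_matrix();print('F_s',Z.apply(a[:3]).round(2),'T_s',Z.apply(a[3:6]).round(3),a[6:],'yaw',np.arctan2(M[1,1],M[0,1]).round(4),M[2].round(4))
E
python3 rd.py
```

```text
F_s [ -9.13 -11.13   5.73] T_s [-1.748  1.365 -0.033] [0.5527491  0.02926104 0.06131803] yaw 0.0874 [-0.0021 -0.0046 -1.    ]
```

Scaled: 0.0004 m / 0.75 = 0.0005, -0.0003 m / 0.75 = -0.0004.

Request:
inch_along(segments=[[[0.04,0,0.0005,-0.0004,0],[0.04,0,0,0,0],[0.04,0,0,0,0]]])

```text
t: 14.4
tool_pos: [0.5528, 0.0293, 0.0614]
orientation: [-2.121, -2.315, 0.008]
force: [-8.4, -11.7, 6.2]
opening: 0.0498
gripper_force: 35.0
```

```bash
python3 rd.py; python3 - <<'E'
from h import *
c=read_camera('top');cv2.imwrite('pics/top9.png',c['image'][:,:,::-1])
E
```

```text
F_s [ -9.8  -10.87   4.97] T_s [-1.787  1.51  -0.007] [0.55277247 0.02926442 0.06134328] yaw 0.0874 [-0.0021 -0.0054 -1.    ]
```

View pics/top9.png

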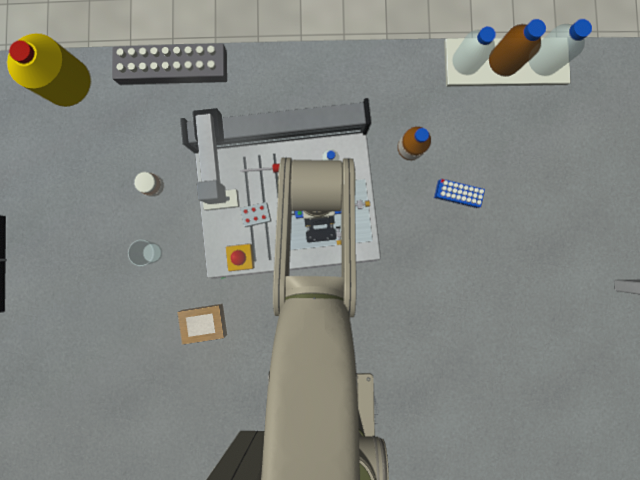

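The top view shows everything else where it stood: bottle (331,156), standards (256,214), carriage (208,150), spare rack (460,193). Forces are about 9.8 N on the side stops and 10.9 N on the end stop, so I hand in.

```bash
python3 -c "from plant import robot; print(robot.close_job())"
```

```text
the job is handed in; nothing more can be done
None
```

The job is handed in: the e-stop was pushed fully in first (about 7 mm), and the rack is held flat and square in the corner with about 9.8 N towards the side stops and 10.9 N towards the end stop, measured at the wrist; nothing else looked moved in the last top view.

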